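# Shut the pill box

### The job

The white pill box has been left standing open. From behind, push its lid gently forward past upright, then take your hand away and let the lid swing down by its own weight. It comes to rest on the clasp, so press the middle of its front edge down, firmly but not hard, until the clasp snaps and the lid is fully shut; do not force the hinge, shove the box along the ledge or disturb the other toiletries.

Things in the scene. Friction and masses are not known exactly. Their poses are not given: they have to be found in the camera images.
- pillbox: White plastic pill box, loose on an oak ledge (top 10 to 40 mm above the table), 120 (x) x 180 (y) x 50 mm high without its lid, 62 mm shut, about 0.8 kg filled. Origin: centre of its underside; z up, -x is its front, towards the robot; the lid's hinge axis is the line x = 60, z = 50 mm, along y. A few newtons sideways can slide it.
- lid_edge (a point): Middle of the lid's front edge on its outer face: 120 mm from the hinge axis along the lid, 12 mm outward. Lid open: the top of the standing lid, 157 mm over the underside; it rises 13 mm on its way to upright. The lid is a white shell 120 x 180 x 12 mm, about 0.2 kg, mirror inside. Under 1 N at the top tips it; over 12 N would strain the hinge. Shut, over 25 N would crack it.
- lid (a joint): Lid angle about the hinge, rad: 0 snapped shut, 1.57 upright, 1.95 leaning back on its stop. Stiffish damped hinge: once below 1.15 to 1.3 the lid drops by itself, in 1 to 3 s, to rest at about 0.043 (edge 5 mm high) on the clasp, a springy tongue in the middle of the box's front. About 10 N down at the front edge snaps it past, 1.6 mm above shut.
- mug: Glass toothbrush mug, 72 mm across the rim, 95 mm high, a brush standing in it to 180 mm. Origin: centre of its underside. Loose bystander beside the box.
- soap_dish: White ceramic soap dish with a bar of soap, 125 x 85 x 22 mm (soap to 30 mm). Origin: centre of its underside, x along its length. Loose bystander beside the box.
- hair_pick: Black plastic hair pick lying flat, 173 mm long, 66 mm wide, 7 mm thick, teeth to its +x. Origin: on its underside, near its middle. Loose bystander.
- ear_cleaner: Stainless steel ear cleaner lying flat in front of the box, 106 mm long along its x, 6 mm wide, 5 mm thick. Origin: on its underside, near its middle. Loose bystander.

How it is judged:
By the outcome, as a careful person would: the job done as asked, in the order asked, and still so for the second after the job is handed in, with the robot touching nothing.
It also fails if it takes over 64 s, if anything falls off the work surface, if the arm or the gripper's body presses on something with over 40 N, if the wrist force passes 120 N, or if a joint passes its speed limit or range.

### The arm

A 6-joint arm with a two-finger parallel gripper is mounted at the origin on the work surface. World frame = base frame: x ahead of the robot, y to its left, z up, the work surface at z = 0. Lengths are in m, angles in rad, forces in N, time in s.
With the tool pointing down it reaches from about 0.325 to 0.925 m from the base axis. Payload 3.1 kg.
Tool frame: the origin (TCP) lies midway between the tips of the shut fingers; the grasp point (between the pads) lies 19 mm behind it; z points along the fingers, y is the line along which they close (so a half turn about z gives the same grasp; the last joint's range is limited). The gripper opens to 85 mm and grips with 20 to 120 N. Pads are 22 mm wide; open, the fingers measure 114 mm over their backs; the gripper's body (76 mm by 85 mm) begins 54 mm behind the grasp point. The pads swing forward as they close: fully open they stand 13 mm farther back than shut.
Start: joints at [1.054, 0.217, 1.613, -0, 1.311, -0.112], TCP at [0.246, 0.575, 0.231] pointing down, gripper open.
Joint ranges: [-2.75, 2.75], [-0.78, 2.1], [0.31, 2.55], [-1.13, 4.27], [0.13, 2.63], [-2.58, 2.58]. Speed limits (rad/s): [2.79, 2.79, 3.14, 3.14, 3.14, 3.14].

### API

Orientations are given as [roll, pitch, yaw] about the fixed x, y, z axes, in that order (R = Rz(yaw) Ry(pitch) Rx(roll)).
In Python, from station import ctrl gives the robot as it stands. The module is installed in compiled form; this text tells all that it offers.
- The arm moves only by the tool carry_out, never from a script. Its argument "motion" is a list of rows, each a list of 5 numbers: the closure, from -1 (fully open) to 1 (shut), then the shift along the tool's x, y, z in m, then the turn about the tool's z in rad. A call has exactly 8 rows; each row shifts and turns the commanded pose from where the row before left it, along the tool's axes as they then stand; what a row does not reach is not made up. A row lasts 1/10 s, in which the tool goes at most 50 mm and 8.59 degrees, less where a joint would pass 70% of its speed; a pose out of reach is approached as far as the arm can. A call with a gripper value outside its range is refused whole. The fingers move at their own pace and stop on an object; the grip force is fixed at half the most. Time passes only in rows, so rows that do not move let the fingers close, or fill a call up. It gives the time, the measured TCP pose, the force, the opening and the grip force at its end, in the units of the state.
- ctrl.observe(): the state, without advancing time (a new reading comes with each control period).
- ctrl.read_camera(name): name is "side" or "top" or "wrist"; returns (picture, depth): 480x640x3 uint8, red, green, blue; 480x640 float32, m along the optical axis (not along the pixel's ray), 0 where there is no reading.
- ctrl.camera_model(name): a dict with "camera_matrix" (3x3 intrinsics, pixels), "extrinsics" (4x4, takes a point from world to camera coordinates); the wrist camera has in their place "mount" (4x4, takes a point from camera to tool coordinates, whose origin is the TCP and whose axes are the flange's). Camera axes: x right, y up, looking along -z (the intrinsics and any distortion apply to the point x, -y, -z); pixel columns grow to the right and rows downward; lengths in m; the calibration is good to about 2 mm. A picture is of the moment at which its call begins: read the wrist's pose just before it. camera_model takes no time and is no camera call.
- ctrl.job_done(): hands the job in; it is judged then, once.
The state is a dict: "time_s": time; "joints": joint angles; "qvel": joint speeds; "tau": joint torques, N m; "eef_pos": TCP position; "orientation": TCP orientation; "wrist_force": force on the tool from outside, world axes, zero at the start; "moment": the same for the moment, N m; "gripper_width": finger opening in m; "finger_force": force on a finger pad.
Only numpy, scipy, OpenCV 4.12 (cv2) and the standard library are available. Lean on these libraries where they do the work, as an engineer would, in place of code of your own. Each camera call takes 0.05 s, during which the arm holds its last target. There are 200 camera calls.

## Working session

There is one attempt and no reset: what is moved stays moved. The work goes in short steps, Python scripts to look and compute and a tool call to move; the robot and the scene stay as the last step left them, time stands still between calls to the robot, and variables do not carry over. Pictures are saved under pics/ and viewed, at most 10 in all, crops included, and the job is handed in when it is done.

Besides the shell and the picture viewer there is one more tool, called after "Request:" by a JSON object that holds its "fn" and its "kwargs". carry_out: Moves the arm, as the interface text tells. Its arguments: {"type":"object","properties":{"motion":{"type":"array"}},"required":["motion"]}

```bash
mkdir -p pics; cat > h.py <<'E'
import numpy as np,cv2
from station import ctrl
def cloud(name):
    st=ctrl.observe(); im,d=ctrl.read_camera(name); m=ctrl.camera_model(name); K=np.array(m["camera_matrix"])
    v,u=np.mgrid[0:480,0:640]
    x=(u-K[0,2])/K[0,0]*d; y=(v-K[1,2])/K[1,1]*d
    P=np.stack([x,-y,-d],-1)
    E=np.linalg.inv(np.array(m["extrinsics"]))
    W=P@E[:3,:3].T+E[:3,3]; W[d==0]=np.nan
    return im,d,W
E
python3 - <<'E'
from h import *
for n in("top","side"):
    im,d,W=cloud(n); cv2.imwrite(f"pics/{n}0.png",im[...,::-1]); np.savez(f"{n}0.npz",im=im,W=W)
    m=ctrl.camera_model(n); print(n,{k:(np.round(v,3).tolist() if not isinstance(v,str) else v) for k,v in m.items()})
print(ctrl.observe())
E
```

```text
top {'camera_matrix': [[612.586, 0.0, 320.249], [0.0, 612.586, 232.716], [0.0, 0.0, 1.0]], 'extrinsics': [[0.016, -1.0, 0.002, -0.098], [0.987, 0.016, 0.159, -0.486], [-0.159, -0.001, 0.987, -1.353], [0.0, 0.0, 0.0, 1.0]]}
side {'camera_matrix': [[607.541, 0.0, 318.76], [0.0, 607.541, 243.041], [0.0, 0.0, 1.0]], 'extrinsics': [[0.866, 0.5, -0.013, -0.361], [-0.31, 0.555, 0.772, 0.109], [0.393, -0.665, 0.635, -1.696], [0.0, 0.0, 0.0, 1.0]]}
{'time_s': 0.1, 'joints': array([ 1.05378209e+00,  2.17719258e-01,  1.61478094e+00,  2.83275127e-07,
        1.31129333e+00, -1.12192320e-01]), 'qvel': array([ 5.68267195e-05, -1.21508741e-03, -3.72403448e-03,  1.27313087e-03,
       -4.34304922e-04,  2.78886704e-04]), 'tau': array([-2.69667134e-04, -3.98076689e+01, -3.04970741e+01, -1.64694711e-04,
        4.20406359e-03,  1.76729407e-05]), 'eef_pos': array([0.24576902, 0.57385066, 0.2300699 ]), 'orientation': array([-3.13940565e+00, -2.46675238e-04,  2.73677040e+00]), 'wrist_force': array([-0.56420796,  0.61396641, -0.90279017]), 'moment': array([ 0.01013522,  0.0263784 , -0.00151182]), 'finger_force': 0.0, 'gripper_width': 0.08536698660229206}
```

View pics/top0.png

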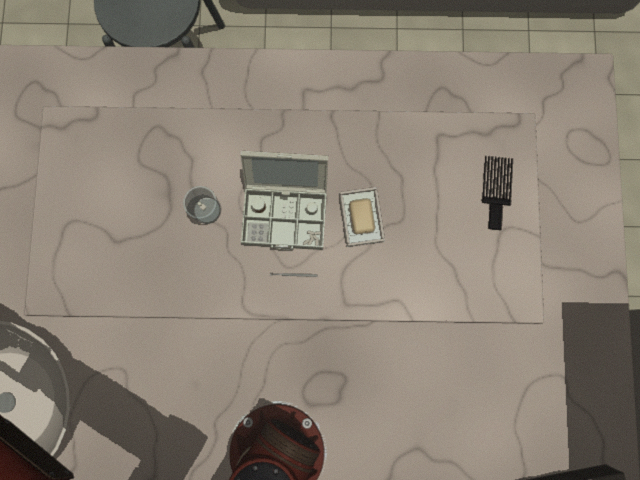

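View pics/side0.png

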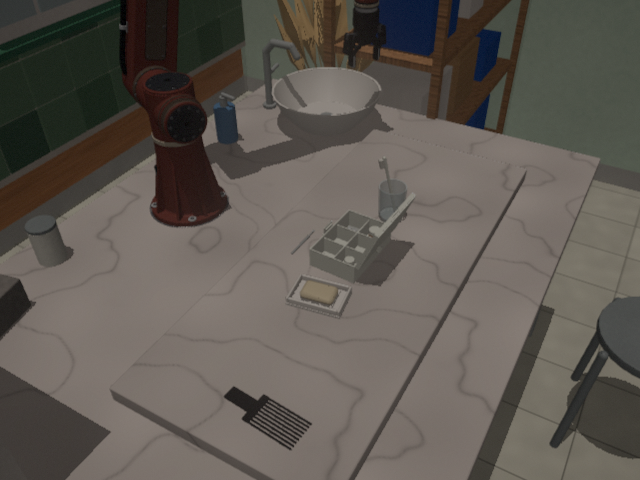

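The top view shows the box at about u 242–327, v 187–248, with its lid standing at v 152–187. The mug is at (203,207), the soap dish at (361,217) and the ear cleaner at (294,274). The side view agrees, and both sides of the lid are reachable. Next I'll measure it.

```bash
python3 - <<'E'
from h import *
z=np.load("top0.npz");W=z["W"]
def p(u,v): 
    return np.round(W[v,u],3).tolist()
for n,q in dict(ledge=(285,295),ledgeR=(285,140),FL=(244,246),FR=(323,246),lidtopL=(244,154),lidtopM=(284,156),lidtopR=(325,158),hingeL=(247,187),hingeR=(324,190),mug=(203,207),soap=(361,217)).items(): print(n,p(*q))
L=np.nanmedian(W[280:300,260:330,2]); print("ledge z",L)
X=W[130:265,170:400].reshape(-1,3); X=X[~np.isnan(X[:,0])]
h=X[:,2]-L
lid=X[(h>0.075)&(X[:,1]<0.1)]
for y0 in (lid[:,1].min(),): print("tall pts range",lid.min(0),lid.max(0))
s=W[130:265,236:333]; hh=s[...,2]-L
# rim of box
rim=s[(hh>.044)&(hh<.056)]; r=cv2.minAreaRect(rim[:,:2].astype(np.float32)*1000); print("rim rect",r)
t=s[hh>.14]; print("lid top",t.min(0),t.max(0), len(t)); r=cv2.minAreaRect(t[:,:2].astype(np.float32)*1000);print(r)
a=np.polyfit(t[:,1],t[:,0],1); print("slope",a)
for lo in np.arange(.06,.16,.02):
    q=s[(hh>lo)&(hh<lo+.02)]
    if len(q)>10: print(lo,np.median(q,0),q[:,1].min(),q[:,1].max(),np.polyfit(q[:,1],q[:,0],1))
z=np.load("side0.npz");S=z["W"].reshape(-1,3);S=S[(S[:,2]>L+.13)&(abs(S[:,0]-.6)<.15)&(abs(S[:,1]+.05)<.12)]
if len(S): print("side top",S.min(0),S.max(0),np.median(S,0))
m=W[185:228,180:225].reshape(-1,3); m=m[m[:,2]>L+.05]; print("mug",m.min(0),m.max(0))
E
```

```text
ledge [0.345, -0.013, 0.042]
ledgeR [0.705, -0.004, 0.039]
FL [0.454, 0.082, 0.038]
FR [0.457, -0.097, 0.037]
lidtopL [0.622, 0.069, 0.2]
lidtopM [0.619, -0.013, 0.2]
lidtopR [0.617, -0.097, 0.197]
hingeL [0.579, 0.074, 0.088]
hingeR [0.575, -0.097, 0.091]
mug [0.507, 0.145, 0.213]
soap [0.52, -0.18, 0.067]
ledge z 0.038072235271008004
tall pts range [ 0.58049131 -0.10346445  0.11308116] [0.63087933 0.07796182 0.2070496 ]
rim rect ((516.3617553710938, -8.913818359375), (180.31883239746094, 141.33511352539062), 87.49781036376953)
lid top [ 0.60377118 -0.10346445  0.17808362] [0.63087933 0.07658139 0.2070496 ] 678
((617.75537109375, -13.462020874023438), (179.78541564941406, 20.875011444091797), 87.70651245117188)
slope [0.04228362 0.62040091]
0.06 [ 0.58841698 -0.01291428  0.10869438] -0.10111032028756621 0.07819212565356502 [0.03623309 0.58589723]
0.08 [ 0.5962665  -0.01189376  0.12847126] -0.10077131464113498 0.07772481809122979 [0.03962552 0.59687411]
0.1 [ 0.60428822 -0.0126577   0.14869978] -0.10251682736771224 0.07723772481333717 [0.03945562 0.60462299]
0.12000000000000001 [ 0.61193602 -0.01176085  0.16833855] -0.10227625320056748 0.07696999982901219 [0.04251488 0.61246294]
0.14 [ 0.61957789 -0.01057643  0.19178115] -0.1034644495321876 0.07658139031959336 [0.04269492 0.62062366]
side top [ 0.5997929  -0.10525242  0.16808247] [0.62939722 0.06978585 0.2043475 ] [ 0.61934073 -0.03523073  0.19560939]
mug [0.49967071 0.13289433 0.08809672] [0.57017476 0.20511531 0.22398514]
```

Request:
{"fn": "carry_out", "kwargs": {"motion": [[1, 0, 0, -0.03, -0.121], [1, 0, 0, -0.03, -0.121], [1, 0, 0, -0.02, -0.121], [1, -0.025, -0.03, 0, 0], [1, -0.025, -0.03, 0, 0], [1, -0.025, -0.03, 0, 0], [1, -0.025, -0.03, 0, 0], [1, -0.025, -0.03, 0, 0]]}}

```text
time_s: 0.9
eef_pos: [0.3651, 0.4179, 0.3107]
orientation: [-3.141, -0.001, 3.1]
wrist_force: [0.6, -0.9, -0.5]
gripper_width: -0.0001
finger_force: 0.0
```

Request:
{"fn": "carry_out", "kwargs": {"motion": [[1, -0.026, -0.03, 0, 0], [1, -0.026, -0.03, 0, 0], [1, -0.026, -0.03, 0, 0], [1, -0.026, -0.03, 0, 0], [1, -0.026, -0.03, 0, 0], [1, -0.026, -0.03, 0, 0], [1, -0.026, -0.03, 0, 0], [1, -0.026, -0.03, 0, 0]]}}

```text
time_s: 1.7
eef_pos: [0.563, 0.1695, 0.3107]
orientation: [-3.141, -0.001, 3.1]
wrist_force: [0.8, 0.4, -0.3]
gripper_width: -0.0002
finger_force: 0.0
```

Request:
{"fn": "carry_out", "kwargs": {"motion": [[1, -0.026, -0.03, 0, 0], [1, -0.026, -0.03, 0, 0], [1, -0.026, -0.03, 0, 0], [1, -0.026, -0.03, 0, 0], [1, -0.026, -0.03, 0, 0], [1, -0.02, -0.02, 0, 0], [1, 0, 0, 0, 0], [1, 0, 0, 0, 0]]}}

```text
time_s: 2.5
eef_pos: [0.705, -0.0056, 0.31]
orientation: [3.141, -0.002, 3.099]
wrist_force: [-0.8, 0.8, -0.0]
gripper_width: -0.0004
finger_force: 0.0
```

Request:
{"fn": "carry_out", "kwargs": {"motion": [[1, 0, -0.007, 0.035, 0], [1, 0, 0, 0.035, 0], [1, 0, 0, 0.035, 0], [1, 0, 0, 0.027, 0], [1, 0.01, 0, 0, 0], [1, 0.01, 0, 0, 0], [1, 0.01, 0, 0, 0], [1, 0, 0, 0, 0]]}}

```text
time_s: 3.3
eef_pos: [0.6749, -0.0105, 0.1824]
orientation: [-3.141, 0.004, 3.1]
wrist_force: [0.4, -0.1, 0.0]
gripper_width: -0.0001
finger_force: 0.0
```

```bash
python3 - <<'E'
from h import *
im,d,W=cloud("side"); cv2.imwrite("pics/s1.png",cv2.resize(im[120:320,240:480,::-1],None,fx=3,fy=3)[:600])
E
```

```text
(no output)
```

View pics/s1.png

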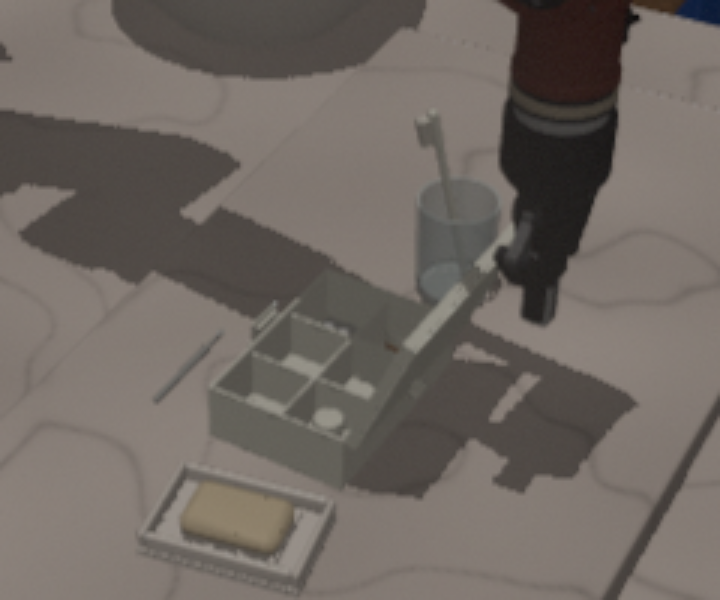

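Request:
{"fn": "carry_out", "kwargs": {"motion": [[1, 0.006, 0, 0, 0], [1, 0.006, 0, 0, 0], [1, 0.005, 0, 0, 0], [1, 0.004, 0, 0, 0], [1, 0.003, 0, 0, 0], [1, 0.003, 0, 0, 0], [1, 0.003, 0, 0, 0], [1, 0.003, 0, 0, 0]]}}

```text
time_s: 4.15
eef_pos: [0.6419, -0.0096, 0.1792]
orientation: [3.142, -0.0, 3.1]
wrist_force: [-0.3, 0.1, -0.3]
gripper_width: -0.0
finger_force: 0.0
```

Request:
{"fn": "carry_out", "kwargs": {"motion": [[1, 0.003, 0, 0, 0], [1, 0.003, 0, 0, 0], [1, 0.003, 0, 0, 0], [1, 0.003, 0, 0, 0], [1, 0.003, 0, 0, 0], [1, 0.003, 0, 0, 0], [1, 0.003, 0, 0, 0], [1, 0.003, 0, 0, 0]]}}

```text
time_s: 4.95
eef_pos: [0.6177, -0.0085, 0.1792]
orientation: [3.142, -0.0, 3.1]
wrist_force: [0.4, -0.1, 0.3]
gripper_width: -0.0005
finger_force: 0.4
```

Request:
{"fn": "carry_out", "kwargs": {"motion": [[1, 0.003, 0, 0, 0], [1, 0.003, 0, 0, 0], [1, 0.003, 0, 0, 0], [1, 0.003, 0, 0, 0], [1, 0.003, 0, 0, 0], [1, 0.003, 0, 0, 0], [1, 0.003, 0, 0, 0], [1, 0.003, 0, 0, 0]]}}

```text
time_s: 5.75
eef_pos: [0.5938, -0.0075, 0.1793]
orientation: [-3.142, -0.0, 3.1]
wrist_force: [0.6, 0.4, 0.6]
gripper_width: -0.0001
finger_force: 0.3
```

```bash
python3 - <<'E'
from h import *
im,d,W=cloud("side"); cv2.imwrite("pics/s2.png",cv2.resize(im[120:320,240:480,::-1],None,fx=3,fy=3)[:600])
E
```

```text
(no output)
```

View pics/s2.png

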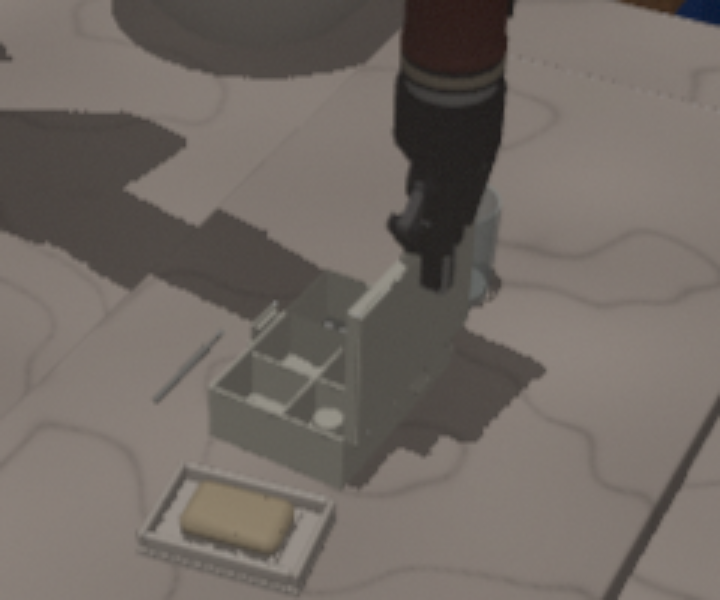

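The lid is about upright and the box corners haven't moved: front-left is at (210,390), as before, and the soap dish is in the same place. I'll keep pushing.

Request:
{"fn": "carry_out", "kwargs": {"motion": [[1, 0.003, 0, 0, 0], [1, 0.003, 0, 0, 0], [1, 0.003, 0, 0, 0], [1, 0.003, 0, 0, 0], [1, 0.003, 0, 0, 0], [1, 0.003, 0, 0, 0], [1, 0.003, 0, 0, 0], [1, 0.003, 0, 0, 0]]}}

```text
time_s: 6.6
eef_pos: [0.5697, -0.0065, 0.1791]
orientation: [3.142, -0.0, 3.1]
wrist_force: [0.6, -0.2, -0.0]
gripper_width: 0.0003
finger_force: 0.1
```

Request:
{"fn": "carry_out", "kwargs": {"motion": [[1, 0.003, 0, 0, 0], [1, 0.002, 0, 0, 0], [1, 0.001, 0, 0, 0], [1, 0, 0, 0, 0], [1, 0, 0, 0, 0], [1, 0, 0, 0, 0], [1, 0, 0, 0, 0], [1, 0, 0, 0, 0]]}}

```text
time_s: 7.4
eef_pos: [0.5642, -0.0063, 0.1793]
orientation: [3.142, -0.0, 3.1]
wrist_force: [0.2, -0.2, 0.1]
gripper_width: -0.0001
finger_force: 0.0
```

```bash
python3 - <<'E'
from h import *
im,d,W=cloud("side"); cv2.imwrite("pics/s3.png",cv2.resize(im[120:320,240:480,::-1],None,fx=3,fy=3)[:600])
E
```

```text
(no output)
```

View pics/s3.png

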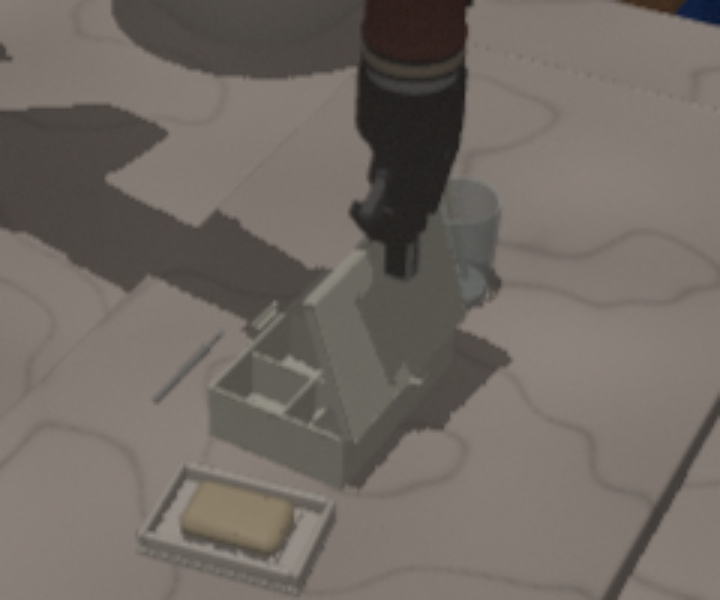

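The lid is well past upright, leaning forward from (350,440) to (310,300), and it no longer loads the finger. I'm taking the hand away.

Request:
{"fn": "carry_out", "kwargs": {"motion": [[1, -0.01, 0, 0, 0], [1, -0.02, 0, 0, 0], [1, -0.03, 0, 0, 0], [1, -0.02, 0, -0.03, 0], [1, 0, 0, -0.04, 0], [1, 0, 0, -0.04, 0], [1, 0, 0, 0, 0], [1, 0, 0, 0, 0]]}}

```text
time_s: 8.25
eef_pos: [0.6456, -0.0098, 0.2913]
orientation: [-3.141, 0.004, 3.1]
wrist_force: [-0.5, 0.1, -0.8]
gripper_width: -0.0004
finger_force: 0.0
```

```bash
cat > look.py <<'E'
from h import *
import sys
im,d,W=cloud("side"); cv2.imwrite(f"pics/{sys.argv[1]}.png",cv2.resize(im[120:320,240:480,::-1],None,fx=3,fy=3)[:600])
im,d,W=cloud("top")
s=W[130:265,236:333]; hh=s[...,2]-.038
q=s[(hh>.04)&(hh<.19)&(abs(s[...,1]+.01)<.1)]
for y in (-.08,-.05,.03,.06):
    r=q[abs(q[:,1]-y)<.01]
    print(y,[(round(x,2),np.round(np.median(r[abs(r[:,0]-x)<.008,2])-.038,4)) for x in np.arange(.44,.62,.02) if (abs(r[:,0]-x)<.008).sum()>3])
r=q[(hh[(hh>.04)&(hh<.19)&(abs(s[...,1]+.01)<.1)]>.05)]
print(r.min(0),r.max(0),cv2.minAreaRect(r[:,:2].astype(np.float32)*1000))
E
python3 look.py s4
```

```text
-0.08 [(np.float64(0.54), np.float64(0.1659)), (np.float64(0.56), np.float64(0.1154)), (np.float64(0.58), np.float64(0.0639))]
-0.05 [(np.float64(0.54), np.float64(0.1661)), (np.float64(0.56), np.float64(0.1232)), (np.float64(0.58), np.float64(0.0735))]
0.03 []
0.06 []
[ 0.44534957 -0.10102475  0.08802391] [0.59295878 0.01280117 0.21287446] ((516.9302978515625, -45.94253921508789), (108.93305969238281, 147.258544921875), 86.18599700927734)
```

View pics/s4.png

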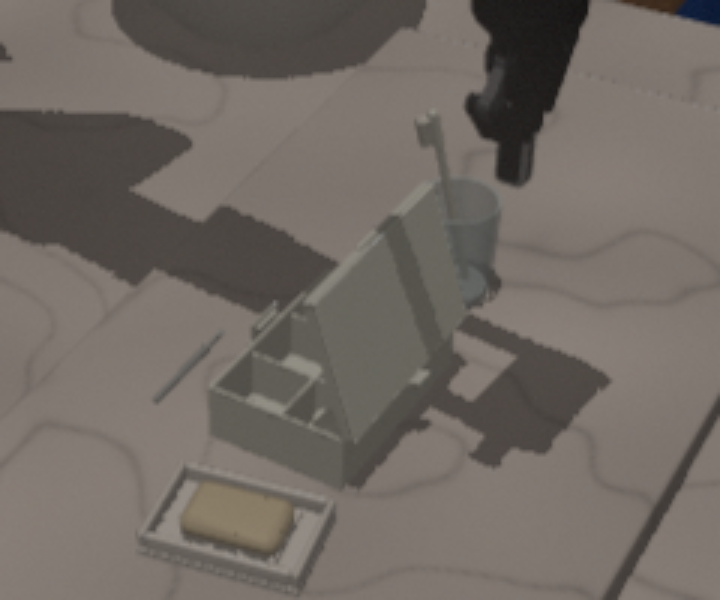

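The hand is clear, but the lid stands at about 1.19 rad and may be held by the hinge. I'll wait a moment and check numerically.

Request:
{"fn": "carry_out", "kwargs": {"motion": [[1, 0, 0, 0, 0], [1, 0, 0, 0, 0], [1, 0, 0, 0, 0], [1, 0, 0, 0, 0], [1, 0, 0, 0, 0], [1, 0, 0, 0, 0], [1, 0, 0, 0, 0], [1, 0, 0, 0, 0]]}}

```text
time_s: 9.15
eef_pos: [0.6441, -0.0096, 0.2894]
orientation: [-3.142, 0.0, 3.1]
wrist_force: [0.1, 0.0, 0.4]
gripper_width: -0.0001
finger_force: 0.0
```

```bash
python3 look.py s5
```

```text
-0.08 [(np.float64(0.54), np.float64(0.166)), (np.float64(0.56), np.float64(0.1166)), (np.float64(0.58), np.float64(0.0642))]
-0.05 [(np.float64(0.52), np.float64(0.0432)), (np.float64(0.54), np.float64(0.1661)), (np.float64(0.56), np.float64(0.1178)), (np.float64(0.58), np.float64(0.0734))]
0.03 []
0.06 []
[ 0.44537466 -0.10131918  0.08802435] [0.59265299 0.01277415 0.21088631] ((516.7062377929688, -45.73347473144531), (108.75672912597656, 147.2900390625), 86.3041000366211)
```

Request:
{"fn": "carry_out", "kwargs": {"motion": [[1, 0, 0, 0.04, 0], [1, 0, 0, 0.04, 0], [1, 0.01, 0, 0.03, 0], [1, 0.02, 0, 0, 0], [1, 0.02, 0, 0, 0], [1, 0.015, 0, 0, 0], [1, 0.006, 0, 0, 0], [1, 0.003, 0, 0, 0]]}}

```text
time_s: 10.05
eef_pos: [0.57, -0.0065, 0.1796]
orientation: [-3.142, 0.001, 3.1]
wrist_force: [-0.0, 0.1, -0.1]
gripper_width: 0.0
finger_force: 0.0
```

Request:
{"fn": "carry_out", "kwargs": {"motion": [[1, 0.003, 0, 0, 0], [1, 0.003, 0, 0, 0], [1, 0.003, 0, 0, 0], [1, 0.003, 0, 0, 0], [1, 0.002, 0, 0, 0], [1, 0.001, 0, 0, 0], [1, 0, 0, 0, 0], [1, 0, 0, 0, 0]]}}

```text
time_s: 10.85
eef_pos: [0.5552, -0.0059, 0.1793]
orientation: [-3.142, 0.0, 3.1]
wrist_force: [0.1, 0.1, 0.4]
gripper_width: -0.0003
finger_force: 0.0
```

```bash
python3 look.py s6
```

```text
-0.08 [(np.float64(0.46), np.float64(0.0479)), (np.float64(0.52), np.float64(0.1611)), (np.float64(0.54), np.float64(0.1439)), (np.float64(0.56), np.float64(0.0999)), (np.float64(0.58), np.float64(0.0637))]
-0.05 [(np.float64(0.52), np.float64(0.1619)), (np.float64(0.54), np.float64(0.1487)), (np.float64(0.56), np.float64(0.1029)), (np.float64(0.58), np.float64(0.0713))]
0.03 [(np.float64(0.52), np.float64(0.1625)), (np.float64(0.54), np.float64(0.1604)), (np.float64(0.56), np.float64(0.1131))]
0.06 [(np.float64(0.54), np.float64(0.1593)), (np.float64(0.56), np.float64(0.1128)), (np.float64(0.58), np.float64(0.0786))]
[ 0.44498348 -0.10133036  0.08812738] [0.58633973 0.07980784 0.20898553] ((514.1361083984375, -9.176689147949219), (179.66880798339844, 137.00662231445312), 87.54156494140625)
```

Now about 1.07 rad. I'm backing away fully.

Request:
{"fn": "carry_out", "kwargs": {"motion": [[1, -0.01, 0, 0, 0], [1, -0.02, 0, 0, 0], [1, -0.03, 0, 0, 0], [1, -0.03, 0, -0.03, 0], [1, 0, 0, -0.04, 0], [1, 0, 0, -0.04, 0], [1, 0, 0, -0.02, 0], [1, 0, 0, 0, 0]]}}

```text
time_s: 11.75
eef_pos: [0.6483, -0.01, 0.3147]
orientation: [-3.141, 0.01, 3.1]
wrist_force: [0.8, 0.6, 0.4]
gripper_width: 0.0001
finger_force: 0.0
```

Request:
{"fn": "carry_out", "kwargs": {"motion": [[1, 0, 0, 0, 0], [1, 0, 0, 0, 0], [1, 0, 0, 0, 0], [1, 0, 0, 0, 0], [1, 0, 0, 0, 0], [1, 0, 0, 0, 0], [1, 0, 0, 0, 0], [1, 0, 0, 0, 0]]}}

```text
time_s: 12.55
eef_pos: [0.6451, -0.0097, 0.3094]
orientation: [-3.142, 0.0, 3.1]
wrist_force: [0.1, -0.9, -0.0]
gripper_width: 0.0001
finger_force: 0.0
```

Request:
{"fn": "carry_out", "kwargs": {"motion": [[1, 0, 0, 0, 0], [1, 0, 0, 0, 0], [1, 0, 0, 0, 0], [1, 0, 0, 0, 0], [1, 0, 0, 0, 0], [1, 0, 0, 0, 0], [1, 0, 0, 0, 0], [1, 0, 0, 0, 0]]}}

```text
time_s: 13.35
eef_pos: [0.6451, -0.0097, 0.3093]
orientation: [-3.142, -0.0, 3.1]
wrist_force: [-0.5, 0.3, -0.6]
gripper_width: -0.0002
finger_force: 0.0
```

Request:
{"fn": "carry_out", "kwargs": {"motion": [[1, 0, 0, 0, 0], [1, 0, 0, 0, 0], [1, 0, 0, 0, 0], [1, 0, 0, 0, 0], [1, 0, 0, 0, 0], [1, 0, 0, 0, 0], [1, 0, 0, 0, 0], [1, 0, 0, 0, 0]]}}

```text
time_s: 14.15
eef_pos: [0.6451, -0.0097, 0.3093]
orientation: [3.142, -0.0, 3.1]
wrist_force: [0.2, 0.1, -0.9]
gripper_width: 0.0
finger_force: 0.0
```

```bash
python3 look.py s7
```

```text
-0.08 [(np.float64(0.46), np.float64(0.0667)), (np.float64(0.48), np.float64(0.0667)), (np.float64(0.5), np.float64(0.0649)), (np.float64(0.52), np.float64(0.0639)), (np.float64(0.54), np.float64(0.0643)), (np.float64(0.56), np.float64(0.0633)), (np.float64(0.58), np.float64(0.053))]
-0.05 [(np.float64(0.46), np.float64(0.0666)), (np.float64(0.48), np.float64(0.0654)), (np.float64(0.5), np.float64(0.0653)), (np.float64(0.52), np.float64(0.0637)), (np.float64(0.54), np.float64(0.0632)), (np.float64(0.56), np.float64(0.0631))]
0.03 []
0.06 []
[ 0.44542505 -0.1012685   0.08857975] [0.57699408 0.01708778 0.11442877] ((510.2213134765625, -42.12629318237305), (113.34709167480469, 132.4447784423828), 87.45250701904297)
```

View pics/s7.png

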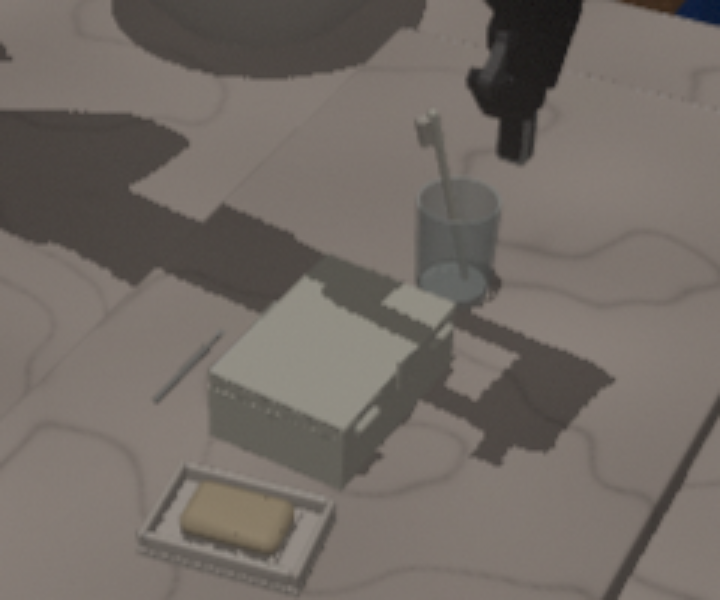

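The lid is down on the clasp, with its front edge 67 mm over the ledge, and nothing else has moved. Next I'll go over the front edge.

Request:
{"fn": "carry_out", "kwargs": {"motion": [[1, 0.036, 0, 0, 0], [1, 0.036, 0, 0, 0], [1, 0.036, 0, 0, 0], [1, 0.036, 0, 0, 0], [1, 0.035, 0, 0, 0], [1, 0, -0.003, 0.03, 0], [1, 0, 0, 0.03, 0], [1, 0, 0, 0.03, 0]]}}

```text
time_s: 15.05
eef_pos: [0.4662, -0.0053, 0.2193]
orientation: [-3.141, 0.003, 3.1]
wrist_force: [0.7, -0.2, -1.2]
gripper_width: -0.0002
finger_force: 0.0
```

Request:
{"fn": "carry_out", "kwargs": {"motion": [[1, 0, 0, 0.03, 0], [1, 0, 0, 0.03, 0], [1, 0, 0, 0.02, 0], [1, 0, 0, 0.014, 0], [1, 0, 0, 0, 0], [1, 0, 0, 0, 0], [1, 0, 0, 0, 0], [1, 0, 0, 0, 0]]}}

```text
time_s: 15.85
eef_pos: [0.4672, -0.0054, 0.1267]
orientation: [-3.141, 0.003, 3.1]
wrist_force: [1.0, 0.9, -0.7]
gripper_width: -0.0003
finger_force: 0.0
```

Request:
{"fn": "carry_out", "kwargs": {"motion": [[1, 0, 0, 0.005, 0], [1, 0, 0, 0.005, 0], [1, 0, 0, 0.003, 0], [1, 0, 0, 0.002, 0], [1, 0, 0, 0.001, 0], [1, 0, 0, 0.001, 0], [1, 0, 0, 0, 0], [1, 0, 0, 0, 0]]}}

```text
time_s: 16.65
eef_pos: [0.4662, -0.0052, 0.1084]
orientation: [-3.142, 0.0, 3.1]
wrist_force: [0.5, 0.3, -0.1]
gripper_width: 0.0002
finger_force: 0.0
```

Request:
{"fn": "carry_out", "kwargs": {"motion": [[1, 0, 0, 0.0005, 0], [1, 0, 0, 0.0005, 0], [1, 0, 0, 0.0005, 0], [1, 0, 0, 0.0005, 0], [1, 0, 0, 0, 0], [1, 0, 0, 0, 0], [1, 0, 0, 0, 0], [1, 0, 0, 0, 0]]}}

```text
time_s: 17.45
eef_pos: [0.4661, -0.0052, 0.1063]
orientation: [-3.142, 0.0, 3.1]
wrist_force: [-0.9, 0.5, -0.5]
gripper_width: -0.0003
finger_force: 0.0
```

Request:
{"fn": "carry_out", "kwargs": {"motion": [[1, 0, 0, 0.0005, 0], [1, 0, 0, 0.0005, 0], [1, 0, 0, 0.0005, 0], [1, 0, 0, 0.0005, 0], [1, 0, 0, 0, 0], [1, 0, 0, 0, 0], [1, 0, 0, 0, 0], [1, 0, 0, 0, 0]]}}

```text
time_s: 18.25
eef_pos: [0.4661, -0.0052, 0.1043]
orientation: [3.142, -0.0, 3.1]
wrist_force: [0.0, -0.3, -0.7]
gripper_width: -0.0003
finger_force: 0.0
```

Request:
{"fn": "carry_out", "kwargs": {"motion": [[1, 0, 0, 0.0005, 0], [1, 0, 0, 0.0005, 0], [1, 0, 0, 0, 0], [1, 0, 0, 0, 0], [1, 0, 0, 0, 0], [1, 0, 0, 0, 0], [1, 0, 0, 0, 0], [1, 0, 0, 0, 0]]}}

```text
time_s: 19.05
eef_pos: [0.4661, -0.0052, 0.1037]
orientation: [-3.142, -0.0, 3.1]
wrist_force: [-2.4, 0.2, 6.6]
gripper_width: 0.0001
finger_force: 2.6
```

Request:
{"fn": "carry_out", "kwargs": {"motion": [[1, 0, 0, 0.0005, 0], [1, 0, 0, 0, 0], [1, 0, 0, 0, 0], [1, 0, 0, 0.0005, 0], [1, 0, 0, 0, 0], [1, 0, 0, 0, 0], [1, 0, 0, 0, 0], [1, 0, 0, 0, 0]]}}

```text
time_s: 19.85
eef_pos: [0.4661, -0.0052, 0.1031]
orientation: [-3.142, -0.001, 3.1]
wrist_force: [-3.3, 0.2, 8.6]
gripper_width: -0.0004
finger_force: 3.7
```

Request:
{"fn": "carry_out", "kwargs": {"motion": [[1, 0, 0, 0.0005, 0], [1, 0, 0, 0, 0], [1, 0, 0, 0, 0], [1, 0, 0, 0, 0], [1, 0, 0, 0, 0], [1, 0, 0, 0, 0], [1, 0, 0, 0, 0], [1, 0, 0, 0, 0]]}}

```text
time_s: 20.65
eef_pos: [0.4661, -0.0052, 0.1029]
orientation: [-3.142, -0.001, 3.1]
wrist_force: [-4.9, 0.8, 9.6]
gripper_width: -0.0002
finger_force: 4.7
```

Friction builds sideways as the edge travels its arc, so I'll relieve it by moving slightly toward the robot while pressing.

Request:
{"fn": "carry_out", "kwargs": {"motion": [[1, 0.0004, 0, 0, 0], [1, 0.0002, 0, 0, 0], [1, 0, 0, 0, 0], [1, 0, 0, 0.0004, 0], [1, 0, 0, 0, 0], [1, 0, 0, 0, 0], [1, 0, 0, 0, 0], [1, 0, 0, 0, 0]]}}

```text
time_s: 21.45
eef_pos: [0.466, -0.0052, 0.1026]
orientation: [-3.142, 0.001, 3.1]
wrist_force: [-2.8, 2.0, 8.2]
gripper_width: 0.0003
finger_force: 4.3
```

Request:
{"fn": "carry_out", "kwargs": {"motion": [[1, 0.0001, 0, 0.0004, 0], [1, 0, 0, 0, 0], [1, 0, 0, 0, 0], [1, 0, 0, 0, 0], [1, 0, 0, 0, 0], [1, 0, 0, 0, 0], [1, 0, 0, 0, 0], [1, 0, 0, 0, 0]]}}

```text
time_s: 22.25
eef_pos: [0.466, -0.0052, 0.1024]
orientation: [-3.142, 0.001, 3.1]
wrist_force: [-3.1, 0.8, 10.2]
gripper_width: -0.0001
finger_force: 5.0
```

Request:
{"fn": "carry_out", "kwargs": {"motion": [[1, 0.0002, 0, 0.0004, 0], [1, 0, 0, 0, 0], [1, 0, 0, 0, 0], [1, 0.0001, 0, 0.0004, 0], [1, 0, 0, 0, 0], [1, 0, 0, 0, 0], [1, 0, 0, 0, 0], [1, 0, 0, 0, 0]]}}

```text
time_s: 23.05
eef_pos: [0.4659, -0.0052, 0.1016]
orientation: [-3.142, 0.001, 3.1]
wrist_force: [-3.3, -0.0, 9.5]
gripper_width: 0.0001
finger_force: 4.7
```

Request:
{"fn": "carry_out", "kwargs": {"motion": [[1, 0.0002, 0, 0.0004, 0], [1, 0, 0, 0, 0], [1, 0, 0, 0, 0], [1, 0, 0, 0, 0], [1, 0, 0, 0, 0], [1, 0, 0, 0, 0], [1, 0, 0, 0, 0], [1, 0, 0, 0, 0]]}}

```text
time_s: 23.85
eef_pos: [0.4658, -0.0052, 0.1009]
orientation: [-3.142, 0.002, 3.1]
wrist_force: [-1.8, 0.5, 7.8]
gripper_width: 0.0
finger_force: 3.8
```

Request:
{"fn": "carry_out", "kwargs": {"motion": [[1, 0.0001, 0, 0.0004, 0], [1, 0, 0, 0, 0], [1, 0, 0, 0, 0], [1, 0.0001, 0, 0.0004, 0], [1, 0, 0, 0, 0], [1, 0, 0, 0, 0], [1, 0, 0, 0, 0], [1, 0, 0, 0, 0]]}}

```text
time_s: 24.65
eef_pos: [0.4656, -0.0052, 0.0997]
orientation: [-3.142, 0.002, 3.1]
wrist_force: [-0.2, -0.2, 5.2]
gripper_width: 0.0
finger_force: 2.7
```

Request:
{"fn": "carry_out", "kwargs": {"motion": [[1, 0.0001, 0, 0.0004, 0], [1, 0, 0, 0, 0], [1, 0, 0, 0, 0], [1, 0, 0, 0, 0], [1, 0, 0, 0, 0], [1, 0, 0, 0, 0], [1, 0, 0, 0, 0], [1, 0, 0, 0, 0]]}}

```text
time_s: 25.45
eef_pos: [0.4656, -0.0052, 0.0996]
orientation: [-3.142, 0.002, 3.1]
wrist_force: [-1.4, -0.8, 7.4]
gripper_width: 0.0
finger_force: 3.7
```

Request:
{"fn": "carry_out", "kwargs": {"motion": [[1, 0, 0, 0.0006, 0], [1, 0, 0, 0, 0], [1, 0, 0, 0, 0], [1, 0, 0, 0.0005, 0], [1, 0, 0, 0, 0], [1, 0, 0, 0, 0], [1, 0, 0, 0, 0], [1, 0, 0, 0, 0]]}}

```text
time_s: 26.25
eef_pos: [0.4656, -0.0052, 0.0995]
orientation: [-3.142, 0.001, 3.1]
wrist_force: [-4.2, 0.7, 13.3]
gripper_width: 0.0002
finger_force: 6.7
```

The edge is on a hard stop at z 0.0995, 4.5 mm below first contact, with 13 N on it. Lifting off to check.

Request:
{"fn": "carry_out", "kwargs": {"motion": [[1, 0, 0, -0.002, 0], [1, 0, 0, -0.005, 0], [1, 0, 0, -0.02, 0], [1, 0, 0, -0.04, 0], [1, 0, 0, -0.045, 0], [1, 0, 0, -0.045, 0], [1, 0, 0, -0.04, 0], [1, 0, 0, 0, 0]]}}

```text
time_s: 27.05
eef_pos: [0.4683, -0.0057, 0.3016]
orientation: [-3.14, 0.013, 3.1]
wrist_force: [-0.4, -0.6, -0.0]
gripper_width: -0.0001
finger_force: 0.0
```

Request:
{"fn": "carry_out", "kwargs": {"motion": [[1, 0.04, 0, 0, 0], [1, 0.04, 0, 0, 0], [1, 0.03, 0, 0, 0], [1, 0, 0, 0, 0], [1, 0, 0, 0, 0], [1, 0, 0, 0, 0], [1, 0, 0, 0, 0], [1, 0, 0, 0, 0]]}}

```text
time_s: 27.85
eef_pos: [0.3552, -0.0006, 0.2944]
orientation: [3.141, -0.001, 3.1]
wrist_force: [-0.2, 0.5, -0.1]
gripper_width: 0.0001
finger_force: 0.0
```

```bash
python3 look.py s8
```

```text
-0.08 [(np.float64(0.46), np.float64(0.063)), (np.float64(0.48), np.float64(0.0626)), (np.float64(0.5), np.float64(0.0619)), (np.float64(0.52), np.float64(0.0628)), (np.float64(0.54), np.float64(0.0622)), (np.float64(0.56), np.float64(0.0625)), (np.float64(0.58), np.float64(0.053))]
-0.05 [(np.float64(0.46), np.float64(0.0624)), (np.float64(0.48), np.float64(0.0623)), (np.float64(0.5), np.float64(0.0624)), (np.float64(0.52), np.float64(0.0622)), (np.float64(0.54), np.float64(0.0634)), (np.float64(0.56), np.float64(0.0627))]
0.03 [(np.float64(0.48), np.float64(0.0619)), (np.float64(0.5), np.float64(0.0626)), (np.float64(0.52), np.float64(0.0625)), (np.float64(0.54), np.float64(0.0624)), (np.float64(0.56), np.float64(0.0626)), (np.float64(0.58), np.float64(0.0584))]
0.06 [(np.float64(0.48), np.float64(0.0622)), (np.float64(0.5), np.float64(0.0615)), (np.float64(0.52), np.float64(0.0626)), (np.float64(0.54), np.float64(0.0628)), (np.float64(0.56), np.float64(0.0622)), (np.float64(0.58), np.float64(0.0588))]
[ 0.44876001 -0.10123327  0.08843587] [0.58149401 0.08240114 0.11384509] ((515.5711059570312, -8.97283935546875), (180.0754852294922, 127.11726379394531), 87.44794464111328)
```

View pics/s8.png

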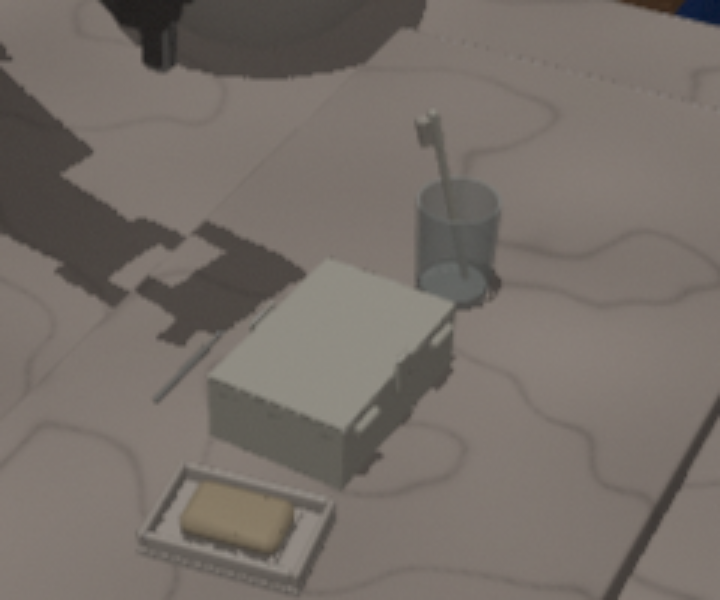

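The lid is flat at 62 mm over its full depth, so it's shut. The box corners at (210,400) and (343,487), the mug, the soap dish and the ear cleaner are all where they were.

```bash
python3 -c "
from station import ctrl
print(ctrl.job_done())"
```

```text
the job is handed in; nothing more can be done
None
```

The pill box is shut: the lid dropped by its own weight after a second gentle push from behind, the clasp was pressed closed with a highest reading of about 13 N, and the box and the toiletries next to it did not visibly move; the job is handed in.

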